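Clip the washed grease filter back into the table-top extractor

ROBOT

A 6-joint arm with a two-finger parallel gripper is mounted at the origin on a cart in front of the work surface, level with it; the furniture and walls round the work are solid. World frame = base frame: x ahead of the robot, y to its left, z up, the work surface at z = 0. Lengths are in m, angles in rad, forces in N, time in s.
With the tool pointing down it reaches from about 0.4 to 0.825 m from the base axis. Payload 7 kg.
Tool frame: the origin (TCP) lies on the front face of the gripper's body, between the roots of the fingers; the fingertips stand 66 mm ahead of it and the grasp point (between the pads) lies 47 mm ahead of it; z points along the fingers, y is the line along which they close (so a half turn about z gives the same grasp; the last joint's range is limited). The gripper opens to 88 mm and grips with 3 to 60 N. Pads are 19 mm wide; open, the fingers measure 130 mm over their backs; the gripper's body (78 mm by 193 mm) begins 47 mm behind the grasp point.
Start: joints at [1.594, 0.359, 0.012, 0, -1.224, -0.288], TCP at [0.177, 0.651, 0.292] pointing down, gripper open.
Joint ranges: [-3.07, 3.07], [-1.43, 2.12], [-1.02, 1.25], [-3.03, 1.67], [-3.05, -0], [-3.03, 3.03]. Speed limits (rad/s): [2.39, 2.39, 3.01, 3.14, 3.14, 3.14].

INTERFACE

Orientations are given as [roll, pitch, yaw] about the fixed x, y, z axes, in that order (R = Rz(yaw) Ry(pitch) Rx(roll)).
In Python, from station import arm gives the robot as it stands. The module is installed in compiled form; this text tells all that it offers.
- The arm moves only by the tool move_arm, never from a script. Its argument "increments" is a list of rows, each an object of numbers: "jaw": the gripper command: -1 is shut, 1 is fully open, values between are in proportion; "dx", "dy", "dz": the shift along the tool's x, y, z in m; "twist": the turn about the tool's z in rad. A call has 1 to 12 rows; each row shifts and turns the commanded pose from where the row before left it, along the tool's axes as they then stand; what a row does not reach is not made up. A row lasts 1/12 s, in which the tool goes at most 41.7 mm and 7.16 degrees, less where a joint would pass 70% of its speed; a pose out of reach is approached as far as the arm can. A call is refused whole if a number of a shift passes 0.0417 or a number of a turn 0.125, either way. A call with a gripper value outside its range is refused whole. The fingers move at their own pace and stop on an object; "force" is the grip in N (left out, the last holds). Time passes only in rows, so rows that do not move let the fingers close. It gives the time, the measured TCP pose, the force, the opening and the grip force at its end, in the units of the state.
- arm.get_state(): the state, without advancing time (a new reading comes with each control period).
- arm.grab_frame(name): name is "scene" or "side" or "wrist"; returns the picture (480x640x3 uint8, blue, green, red); there is no depth.
- arm.camera_info(name): a dict with "K" (3x3 intrinsics, pixels), "extrinsics" (4x4, takes a point from camera to world coordinates). Camera axes: x right, y down, z forward; pixel columns grow to the right and rows downward; lengths in m; the calibration is good to about 2 mm. A picture is of the moment at which its call begins: read the wrist's pose just before it. camera_info takes no time and is no camera call; for the wrist camera it gives the pose at the moment of the call.
- arm.job_done(): hands the job in; it is judged then, once.
Trained networks look in the newest picture that a camera, given by its name, has taken for a name from the list of things; names that differ only in an ending like _2 or _b are one class to them, and where a whole thing is asked for, a point or a joint stands for the part that bears it (a point fixed in the world has none). Each returns a list of dicts, best first, with "score" (0 to 1); they miss things now and then, are a little off and sometimes report something else, mostly with a low value. They report only what shows in the picture. A call takes as long as a camera call.
- arm.find_in(camera, name): "position" ([x, y, z] in m, in world coordinates, good to about 4 mm: the middle of the surface that is visible of it).
- arm.silhouettes(camera, name): "pixels" (480x640 bool, what is visible of it).
- arm.pinpoint(camera, name): "position" ([x, y, z] in m, in world coordinates, good to about 4 mm: a listed point, or the origin of a listed thing).
The state is a dict: "t": time; "q": joint angles; "qd": joint speeds; "joint_efforts": joint torques, N m; "eef_pos": TCP position; "ee_rot": TCP orientation; "force": force on the tool from outside, world axes, zero at the start; "moment": the same for the moment, N m; "width": finger opening in m; "gripper_force": force on a finger pad.
Only numpy, scipy, OpenCV 4.12 (cv2) and the standard library are available. Lean on these libraries where they do the work, as an engineer would, in place of code of your own. Each camera call takes 0.05 s, during which the arm holds its last target. There are 200 camera calls.

TASK

The washed grease filter is lying on the worktop. Put it back into the bay in the top of the table-top extractor, handle up: slip its two tongues under the lip at the bay's far end, then press its near edge down until both spring clips have snapped over it and it lies flat in the bay. Leave it there, and do not knock the mug, the soap bottle or the dish brush about.

Things in the scene. Friction and masses are not known exactly. Their poses are not given: they have to be found in the camera images.
- filter_handle (a point): Grease filter: loose steel panel, 170 (x) x 140 (y) x 10 mm, 0.35 kg, lying handle up. Point: centre of its handle bar, over the panel's centre, 35 mm above the underside. Bar: along y, 78 mm long, 14 x 14 mm section, on posts at y = +/-34 mm; 58 mm free between posts, 18 mm free under it. x points to the end with the two tongues, z up
- filter_tongue_left (a point): Underside of the tip of the filter's left (+y) tongue: x = +99, y = +36 mm of the filter. Tongues: 28 mm wide, 5 mm thick, flush with the underside, sticking out 14 mm
- filter_tongue_right (a point): The same for the right tongue, y = -36 mm
- filter_edge_left (a point): top of the filter's near edge (the end without tongues) where the left clip takes it: x = -85, y = +45 mm of the filter, 10 mm above its underside
- filter_edge_right (a point): the same for the right clip, y = -45 mm
- extractor: Table-top extractor: fixed grey box 270 (x) x 200 (y) x 85 mm, filter bay in its top. Origin: centre of its underside; x to its far end, away from the robot (within 0.3 rad), z up. Bay 146 mm wide (y = +/-73 mm); side walls with flared top edges up to 88 mm; near wall 72 mm high. Far lip: from x = +86.5 mm, z = 73 to 85 mm; under it a slot 11 mm high, 19 mm deep, for the tongues
- bay (a point): Middle of the filter's seat in the bay, 62 mm above the extractor's underside, axes as the extractor: the seated filter's underside centre lies here (3 mm play in x and y), its handle bar 35 mm above. With its tongues just short of the lip (filter 13 mm or more nearer the robot) it rests with its near edge on the clips' heads, tipped about 0.15 rad
- clip_left (a joint): Left (+y) leaf-spring clip at the bay's near end, rad: 0 = sprung back, grows as its head bends outwards (to the robot). Steel strip 26 mm wide at x = -88, y = +45 mm of the extractor; its head has a guide ramp from z = 88.5 mm (x = -87) down to a holding lip at z = 74.5 to 77 mm, tip at x = -80 mm
- clip_right (a joint): The same for the right clip, y = -45 mm. With the tongues in the slot, pressing the middle of the filter's near edge down by 15 to 20 mm (some 10 to 14 N) bends both clips 0.15 to 0.25 rad until they snap back over its top face
- mug_b: two-coloured mug, 78 x 116 x 101 mm, standing; bystander, origin at the centre of its underside
- dish_soap: dish-soap bottle, 39 x 65 x 206 mm, standing; bystander, origin at the centre of its underside
- dish_brush: grey dish brush, 269 mm long, lying; bystander, origin at the centre of its underside
- pod_brewer: Tall coffee machine, fixed, between the filter and the extractor: an obstacle, so carry the filter round in front of it. Origin: centre of its underside; 200 mm wide (y), about 430 mm high; drip tray and the head's bail handle (270 to 300 mm up) reach 217 mm from the origin towards the robot

How it is judged:
On the way:
1. both tongues of the filter are under the bay's lip (x of each of filter_tongue_left, filter_tongue_right in the frame of extractor above 0.09 m and z of each of filter_tongue_left, filter_tongue_right in the frame of extractor below 0.07 m and horizontal distance between filter_handle and bay below 0.02 m and height (world z) of filter_handle above 0.085 m), for 0.1 s.
At the end, for the whole second after the job is handed in: Filter flat in the bay, handle up (within 0.05 rad), within 10 mm of the seat's middle; both tongues 5 mm or more under the lip and within 4 mm of the seat; both near-edge points within 2.5 mm of seated height (72 mm), below the clips' lips; both clips sprung back to within 0.04 rad (x of each of filter_tongue_left, filter_tongue_right in the frame of extractor above 0.092 m and z of each of filter_tongue_left, filter_tongue_right in the frame of extractor below 0.066 m and z of each of filter_edge_left, filter_edge_right in the frame of extractor below 0.0745 m and angle between filter_handle's own z axis and vertical below 0.05 rad and value of joint each of clip_left, clip_right below 0.04 rad and horizontal distance between filter_handle and bay below 0.01 m and height (world z) of filter_handle above 0.085 m); the robot touches nothing.
It fails at once if the mug is shifted more than 30 mm (distance of mug_b from where it was at the start of the episode above 0.03 m).
It fails at once if the soap bottle is shifted more than 30 mm (distance of dish_soap from where it was at the start of the episode above 0.03 m).
It fails at once if the dish brush is shifted more than 40 mm (distance of dish_brush from where it was at the start of the episode above 0.04 m).
It also fails if it takes over 51 s, if anything falls off the work surface, if the arm or the gripper's body presses on something with over 40 N, if the wrist force passes 120 N, or if a joint passes its speed limit or range.

## Working session

There is one attempt and no reset: what is moved stays moved. The work goes in short steps, Python scripts to look and compute and a tool call to move; the robot and the scene stay as the last step left them, time stands still between calls to the robot, and variables do not carry over. Pictures are saved under pics/ and viewed, at most 10 in all, crops included, and the job is handed in when it is done.

Besides the shell and the picture viewer there is one more tool, called after "Emit:" as name([rows], argument=value, ...), one row to a line, values as JSON. move_arm: Moves the arm, as the interface text tells. Its arguments: {"type":"object","properties":{"increments":{"type":"array"},"force":{"type":"number"}},"required":["increments"]}

```bash
mkdir -p pics
cat > h.py <<'E'
import numpy as np, cv2
from station import arm
from scipy.spatial.transform import Rotation as R
def st():
    s=arm.get_state(); print('t',round(s['t'],2),'p',np.round(s['eef_pos'],4),'rpy',np.round(s['ee_rot'],3),'F',np.round(s['force'],1),'w',round(s['width'],4),'gf',np.round(s['gripper_force'],1),'q',np.round(s['q'],2)); return s
def pp(cam,names,f='pinpoint'):
    for n in names:
        r=getattr(arm,f)(cam,n)
        print(cam,n,[(np.round(d['position'],4).tolist(),round(d['score'],2)) for d in r[:2]])
E
python3 - <<'E'
from h import *
s=st()
print(R.from_euler('xyz',s['ee_rot']).as_matrix().round(3))
for c in ['scene','side','wrist']:
    cv2.imwrite(f'pics/{c}0.png',arm.grab_frame(c))
N=['filter_handle','filter_tongue_left','filter_tongue_right','filter_edge_left','filter_edge_right','extractor','bay','mug_b','dish_soap','dish_brush','pod_brewer']
for c in ['scene','side']: pp(c,N)
pp('wrist',N[:5])
st()
E
```

```text
t 0.0 p [0.1766 0.6511 0.2912] rpy [ 3.14  -0.    -0.265] F [ 0.1  0.1 -0.1] w 0.0874 gf 0.0 q [ 1.59  0.36  0.01 -0.   -1.22 -0.29]
[[ 0.965 -0.262 -0.   ]
 [-0.262 -0.965 -0.002]
 [ 0.     0.002 -1.   ]]
scene filter_handle [([0.3973, 0.2529, 0.0359], 0.86)]
scene filter_tongue_left [([0.5008, 0.2887, -0.0015], 0.62)]
scene filter_tongue_right [([0.5006, 0.217, -0.0022], 0.93)]
scene filter_edge_left [([0.3171, 0.3008, 0.0069], 0.59)]
scene filter_edge_right [([0.3172, 0.2078, 0.0087], 0.86)]
scene extractor [([0.5341, -0.2078, -0.0011], 0.78)]
scene bay [([0.5346, -0.2078, 0.0615], 0.77)]
scene mug_b [([0.656, 0.2606, -0.0028], 0.76)]
scene dish_soap [([0.6328, 0.4202, -0.0007], 0.97)]
scene dish_brush [([0.4378, 0.5124, -0.0032], 0.81)]
scene pod_brewer [([0.5342, -0.21, 0.0599], 0.62), ([0.5327, -0.2082, -0.0003], 0.4)]
side filter_handle [([0.3984, 0.2562, 0.0349], 0.73)]
side filter_tongue_left [([0.4999, 0.2856, -0.0024], 0.6)]
side filter_tongue_right [([0.5009, 0.2155, 0.0016], 0.64)]
side filter_edge_left [([0.321, 0.299, 0.012], 0.92)]
side filter_edge_right [([0.3129, 0.207, 0.0111], 0.67)]
side extractor [([0.533, -0.2062, -0.0007], 0.8)]
side bay [([0.5362, -0.2099, 0.0621], 0.69), ([0.6558, 0.2601, -0.0026], 0.33)]
side mug_b [([0.6552, 0.2603, 0.0002], 0.74), ([0.3188, 0.293, 0.0104], 0.16)]
side dish_soap [([0.6302, 0.4217, -0.0028], 0.81)]
side dish_brush [([0.4444, 0.5149, -0.0017], 0.98)]
side pod_brewer []
wrist filter_handle []
wrist filter_tongue_left []
wrist filter_tongue_right []
wrist filter_edge_left []
wrist filter_edge_right []
t 1.5 p [0.1767 0.6514 0.2921] rpy [ 3.142 -0.    -0.265] F [ 0.3  0.4 -0.3] w 0.0876 gf 0.0 q [ 1.59  0.36  0.01  0.   -1.22 -0.29]
```

View pics/scene0.png

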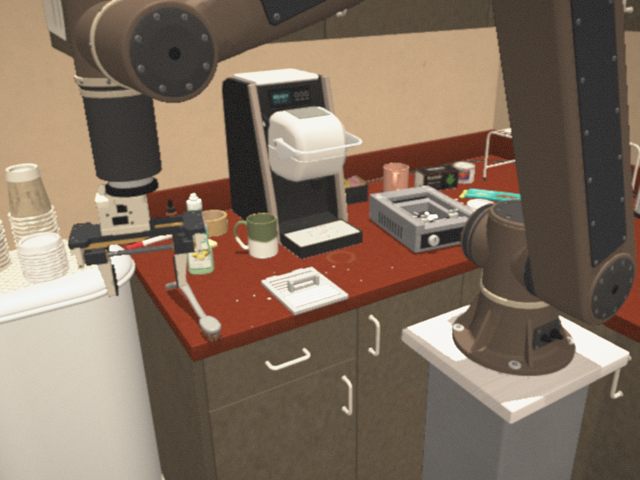

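View pics/side0.png

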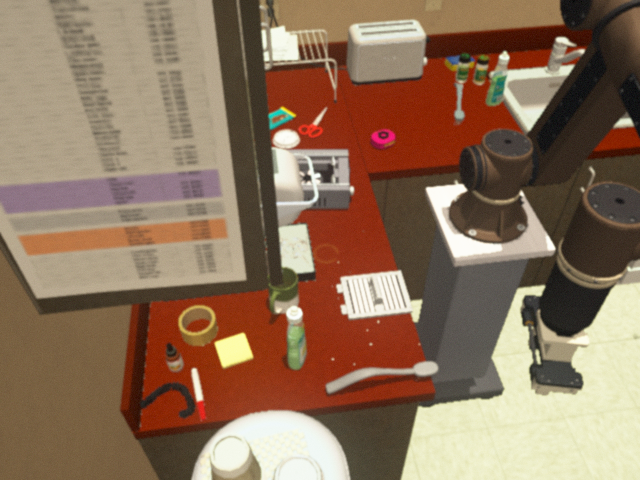

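Run:
```python
from h import *
for c in ['scene','side']:
    i=arm.camera_info(c); print(c,i['K'][0],i['K'][1],np.round(i['extrinsics'],3).tolist())
    T=np.linalg.inv(i['extrinsics'])
    def px(p):
        q=T@np.append(p,1); q=np.array(i['K'])@q[:3]; return (q[:2]/q[2]).round(0)
    for p in [(0.398,.254,.035),(.5,.287,0),(.5,.216,0),(.534,-.208,.062),(.655,.26,0),(.631,.421,0),(.44,.513,0)]: print(p,px(p))
```

```text
scene [583.8571449    0.         318.22699682] [  0.         583.8571449  233.61535799] [[-0.505, -0.331, 0.797, -0.665], [-0.863, 0.215, -0.458, 0.822], [-0.02, -0.919, -0.394, 0.662], [0.0, 0.0, 0.0, 1.0]]
(0.398, 0.254, 0.035) [303. 278.]
(0.5, 0.287, 0) [272. 277.]
(0.5, 0.216, 0) [297. 270.]
(0.534, -0.208, 0.062) [421. 210.]
(0.655, 0.26, 0) [255. 252.]
(0.631, 0.421, 0) [201. 270.]
(0.44, 0.513, 0) [191. 314.]
side [571.57832321   0.         316.33991503] [  0.         571.57832321 240.23321709] [[-0.991, 0.106, -0.084, 0.671], [0.134, 0.711, -0.69, 1.188], [-0.013, -0.695, -0.719, 1.212], [0.0, 0.0, 0.0, 1.0]]
(0.398, 0.254, 0.035) [377. 287.]
(0.5, 0.287, 0) [341. 309.]
(0.5, 0.216, 0) [337. 289.]
(0.534, -0.208, 0.062) [305. 174.]
(0.655, 0.26, 0) [281. 308.]
(0.631, 0.421, 0) [297. 359.]
(0.44, 0.513, 0) [382. 382.]
```

The filter is at (303,288) in scene and (375,293) in side. The extractor is at (425,215) in scene and (323,180) in side, and the brewer stands between them. The reported points agree with the pictures. Next I need the extractor's yaw and how far forward the brewer reaches.

```bash
cat >> h.py <<'E'
def ray(c,u,v,z):
    i=arm.camera_info(c); E=np.array(i['extrinsics']); d=E[:3,:3]@np.linalg.solve(np.array(i['K']),[u,v,1.]); o=E[:3,3]
    return (o+d*(z-o[2])/d[2]).round(3)
E
python3 - <<'E'
from h import *
print('tray side',ray('side',313,275,.03),ray('side',305,228,.04)); print('tray scene',ray('scene',287,253,.0),ray('scene',361,248,.0))
for z in (.27,.3): print('bail',ray('side',318,190,z),ray('scene',360,141,z),ray('scene',300,155,z))
a=arm.grab_frame('scene'); b=arm.grab_frame('side')
o=np.hstack([cv2.resize(a[60:260,220:500],None,fx=1.42,fy=2.0),cv2.resize(b[130:330,230:430],(400,400))])
cv2.imwrite('pics/crop1.png',o[:,:800])
for c,f in(('scene',a),('side',b)):
  r=arm.silhouettes(c,'extractor')
  if r:
    m=r[0]['pixels']; ys,xs=np.nonzero(m); print(c,r[0]['score'],xs.min(),xs.max(),ys.min(),ys.max())
    h=cv2.convexHull(np.c_[xs,ys].astype(np.int32)); p=cv2.approxPolyDP(h,4,True)[:,0]; 
    for q in p: print(q,ray(c,*q,.085),ray(c,*q,0))
  for _ in range(2): pp(c,['clip_left','clip_right','filter_handle'])
st()
E
```

```text
tray side [0.56  0.184 0.03 ] [0.561 0.01  0.04 ]
tray scene [0.604 0.19  0.   ] [0.524 0.006 0.   ]
bail [0.534 0.112 0.27 ] [ 0.61  -0.046  0.27 ] [0.579 0.154 0.27 ]
bail [0.538 0.147 0.3  ] [0.512 0.02  0.3  ] [0.484 0.205 0.3  ]
scene 0.96 370 473 186 251
[473 211] [ 0.406 -0.28   0.085] [ 0.564 -0.442  0.   ]
[459 243] [ 0.268 -0.102  0.085] [ 0.406 -0.238 -0.   ]
[414 251] [0.291 0.017 0.085] [ 0.432 -0.102  0.   ]
[371 217] [ 0.521 -0.023  0.085] [ 0.696 -0.148  0.   ]
[370 196] [ 0.659 -0.117  0.085] [ 0.854 -0.255  0.   ]
[430 186] [ 0.633 -0.322  0.085] [ 0.824 -0.49   0.   ]Traceback (most recent call last):
  File "<stdin>", line 13, in <module>
  File "h.py", line 8, in pp
    r=getattr(arm,f)(cam,n)
ValueError: it knows: bay, dish_brush, dish_soap, extractor, filter_edge_left, filter_edge_right, filter_handle, filter_tongue_left, filter_tongue_right, mug, pod_brewer
```

View pics/crop1.png

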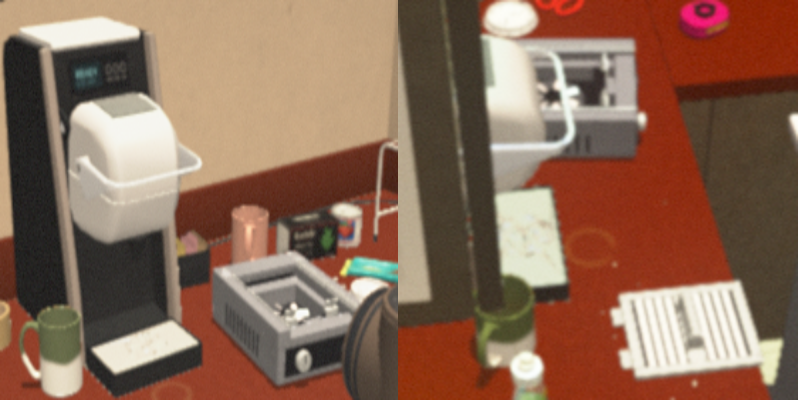

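```bash
cat >> h.py <<'E'
def plan(x,y,z,yaw,step=.037):
    s=arm.get_state(); d=np.array([x,y,z])-s['eef_pos']; y0=s['ee_rot'][2]; tw=-(yaw-y0)
    n=int(max(np.ceil(np.linalg.norm(d)/step),np.ceil(abs(tw)/.11)))
    print('n',n,'twist/row',round(tw/n,4))
    yy=y0
    for k in range(n):
        c,q=np.cos(yy),np.sin(yy); w=d/n
        print([round(float(v),4) for v in (c*w[0]+q*w[1], q*w[0]-c*w[1], -w[2])])
        yy-=tw/n
E
python3 - <<'E'
from h import *
plan(.398,.254,.24,-.005)
m=arm.grab_frame('side')
r=arm.silhouettes('side','extractor')
if r:
    ys,xs=np.nonzero(r[0]['pixels'])
    for v in range(ys.min(),ys.max()+1,4):
        k=xs[ys==v]; print(v,k.min(),k.max(),ray('side',k.max(),v,.085)[:2],end=' ')
E
```

```text
n 13 twist/row -0.02
[0.0244, 0.0251, 0.004]
[0.0239, 0.0255, 0.004]
[0.0234, 0.026, 0.004]
[0.0229, 0.0265, 0.004]
[0.0224, 0.0269, 0.004]
[0.0218, 0.0274, 0.004]
[0.0213, 0.0278, 0.004]
[0.0207, 0.0282, 0.004]
[0.0201, 0.0286, 0.004]
[0.0196, 0.029, 0.004]
[0.019, 0.0294, 0.004]
[0.0184, 0.0298, 0.004]
[0.0178, 0.0301, 0.004]
150 289 346 [ 0.391 -0.28 ] 154 301 348 [ 0.388 -0.258] 158 310 347 [ 0.395 -0.238] 162 298 348 [ 0.395 -0.218] 166 299 348 [ 0.398 -0.198] 170 300 349 [ 0.399 -0.178] 174 301 349 [ 0.402 -0.159] 178 301 349 [ 0.406 -0.14 ] 182 302 349 [ 0.409 -0.122] 186 303 350 [ 0.409 -0.103] 190 303 353 [ 0.403 -0.083] 194 304 353 [ 0.407 -0.066] 198 304 349 [ 0.421 -0.05 ] 202 315 349 [ 0.424 -0.033] 206 312 348 [ 0.43  -0.016]
```

Emit:
move_arm([
  {"jaw":1,"dx":0.0264,"dy":0.0272,"dz":0.004,"twist":-0.0217},
  {"jaw":1,"dx":0.0258,"dy":0.0277,"dz":0.004,"twist":-0.0217},
  {"jaw":1,"dx":0.0253,"dy":0.0282,"dz":0.004,"twist":-0.0217},
  {"jaw":1,"dx":0.0247,"dy":0.0287,"dz":0.004,"twist":-0.0217},
  {"jaw":1,"dx":0.0242,"dy":0.0292,"dz":0.004,"twist":-0.0217},
  {"jaw":1,"dx":0.0236,"dy":0.0297,"dz":0.004,"twist":-0.0217},
  {"jaw":1,"dx":0.023,"dy":0.0302,"dz":0.004,"twist":-0.0217},
  {"jaw":1,"dx":0.0224,"dy":0.0306,"dz":0.004,"twist":-0.0217},
  {"jaw":1,"dx":0.0218,"dy":0.031,"dz":0.004,"twist":-0.0217},
  {"jaw":1,"dx":0.0211,"dy":0.0314,"dz":0.004,"twist":-0.0217},
  {"jaw":1,"dx":0.0205,"dy":0.0318,"dz":0.004,"twist":-0.0217},
  {"jaw":1,"dx":0.0199,"dy":0.0322,"dz":0.004,"twist":-0.0217},
])

```text
t: 2.75
eef_pos: [0.4016, 0.2544, 0.2445]
ee_rot: [-3.141, -0.001, -0.003]
force: [1.1, -0.1, -0.1]
width: 0.0873
gripper_force: 0.0
```

Run:
```python
from h import *
s=st()
f=arm.grab_frame('wrist'); cv2.imwrite('pics/w1.png',f)
i=arm.camera_info('wrist'); print(np.round(i['extrinsics'],3).tolist(),np.round(i['K'],0).tolist())
N=['filter_handle','filter_tongue_left','filter_tongue_right','filter_edge_left','filter_edge_right']
pp('wrist',N)
st()
```

```text
t 2.75 p [0.4016 0.2544 0.2445] rpy [-3.141e+00 -1.000e-03 -3.000e-03] F [ 1.1 -0.1 -0.1] w 0.0873 gf 0.0 q [ 0.98  0.07 -0.48  0.   -1.02  0.59]
[[-0.003, -0.968, -0.251, 0.471], [-1.0, 0.004, -0.001, 0.251], [0.002, 0.251, -0.968, 0.335], [0.0, 0.0, 0.0, 1.0]] [[418.0, 0.0, 313.0], [0.0, 418.0, 242.0], [0.0, 0.0, 1.0]]
wrist filter_handle [([0.4004, 0.2511, 0.034], 0.79), ([0.3166, 0.2069, 0.005], 0.5)]
wrist filter_tongue_left [([0.5011, 0.2837, -0.0002], 0.73)]
wrist filter_tongue_right [([0.4997, 0.2186, 0.0004], 0.89)]
wrist filter_edge_left [([0.3203, 0.2965, 0.0128], 0.58)]
wrist filter_edge_right [([0.3164, 0.2068, 0.0075], 0.93)]
t 3.05 p [0.4011 0.2566 0.2445] rpy [-3.141 -0.    -0.005] F [-0.   0.6  0.1] w 0.0875 gf 0.0 q [ 0.98  0.07 -0.48  0.   -1.02  0.58]
```

View pics/w1.png

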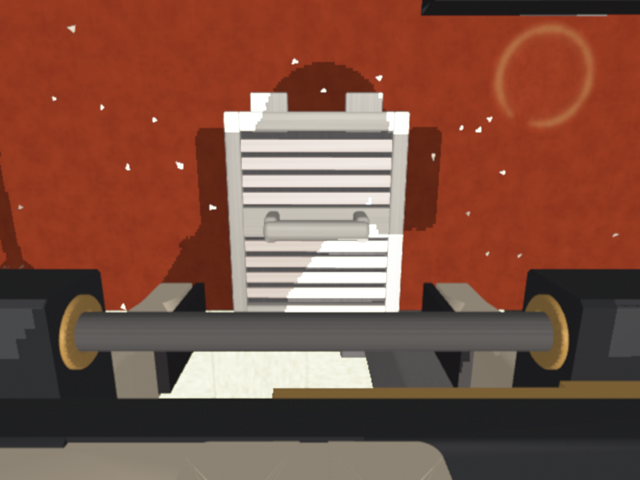

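The wrist picture shows the bar spanning (264,230)–(369,230) and the tongue tips at (251–288,94) and (345–382,94). The filter is square to the tool. I'll turn these pixels into positions.

Run:
```python
from h import *
for p,z in (((264,221),.042),((369,221),.042),((264,239),.035),((369,239),.035),((251,94),.005),((382,94),.005),((224,113),.01),((409,113),.01)): print(p,ray('wrist',*p,z))
```

```text
(264, 221) [0.41  0.293 0.042]
(369, 221) [0.409 0.218 0.042]
(264, 239) [0.394 0.294 0.035]
(369, 239) [0.394 0.216 0.035]
(251, 94) [0.499 0.304 0.005]
(382, 94) [0.499 0.206 0.005]
(224, 113) [0.485 0.324 0.01 ]
(409, 113) [0.485 0.186 0.01 ]
```

Emit:
move_arm([
  {"jaw":1,"dx":-0.001,"dz":0.035},
  {"jaw":1,"dz":0.035},
  {"jaw":1,"dz":0.035},
  {"jaw":1,"dz":0.032},
  {"jaw":1,"dz":0.0245},
  {"jaw":1},
  {"jaw":0.6},
  {"jaw":0.6},
  {"jaw":0.6},
], force=20)

```text
$.increments[0]: bad value
```

Emit:
move_arm([
  {"jaw":1,"dx":-0.001,"dy":0,"dz":0.035,"twist":0},
  {"jaw":1,"dx":0,"dy":0,"dz":0.035,"twist":0},
  {"jaw":1,"dx":0,"dy":0,"dz":0.035,"twist":0},
  {"jaw":1,"dx":0,"dy":0,"dz":0.032,"twist":0},
  {"jaw":1,"dx":0,"dy":0,"dz":0.0245,"twist":0},
  {"jaw":1,"dx":0,"dy":0,"dz":0,"twist":0},
  {"jaw":0.6,"dx":0,"dy":0,"dz":0,"twist":0},
  {"jaw":0.6,"dx":0,"dy":0,"dz":0,"twist":0},
  {"jaw":0.6,"dx":0,"dy":0,"dz":0,"twist":0},
], force=20)

```text
t: 3.8
eef_pos: [0.4003, 0.2571, 0.0841]
ee_rot: [-3.14, -0.001, -0.004]
force: [1.0, 0.5, -4.0]
width: 0.0781
gripper_force: 20.0
```

Emit:
move_arm([
  {"jaw":0.5,"dx":0,"dy":0,"dz":-0.02,"twist":0},
  {"jaw":0.5,"dx":0,"dy":0,"dz":-0.035,"twist":0},
  {"jaw":0.5,"dx":0,"dy":0,"dz":-0.035,"twist":0},
  {"jaw":0.5,"dx":0,"dy":0,"dz":-0.03,"twist":0},
  {"jaw":0.5,"dx":0,"dy":0.01,"dz":-0.015,"twist":0},
  {"jaw":0.5,"dx":0.002,"dy":0.02,"dz":0,"twist":0},
  {"jaw":0.5,"dx":0.002,"dy":0.03,"dz":0,"twist":0},
  {"jaw":0.5,"dx":0.002,"dy":0.035,"dz":0,"twist":0},
  {"jaw":0.5,"dx":0.002,"dy":0.035,"dz":0,"twist":0},
  {"jaw":0.5,"dx":0.002,"dy":0.035,"dz":0,"twist":0},
])

```text
t: 4.63
eef_pos: [0.4089, 0.0898, 0.2192]
ee_rot: [-3.139, -0.002, -0.003]
force: [2.0, -0.4, -4.2]
width: 0.078
gripper_force: 20.0
```

Emit:
move_arm([
  {"jaw":0.5,"dx":0,"dy":0.035,"dz":0,"twist":0},
  {"jaw":0.5,"dx":0,"dy":0.035,"dz":0,"twist":0},
  {"jaw":0.5,"dx":0,"dy":0.035,"dz":0,"twist":0},
  {"jaw":0.5,"dx":0,"dy":0.035,"dz":0,"twist":0},
  {"jaw":0.5,"dx":0,"dy":0.035,"dz":0,"twist":0},
  {"jaw":0.5,"dx":0,"dy":0.035,"dz":0,"twist":0},
  {"jaw":0.5,"dx":0,"dy":0.03,"dz":0,"twist":0.03},
  {"jaw":0.5,"dx":0,"dy":0.025,"dz":0,"twist":0.05},
  {"jaw":0.5,"dx":0,"dy":0.02,"dz":0,"twist":0.05},
  {"jaw":0.5,"dx":0,"dy":0,"dz":0,"twist":0},
])

```text
t: 5.47
eef_pos: [0.4054, -0.1964, 0.2189]
ee_rot: [-3.142, -0.002, -0.14]
force: [0.0, -0.4, -4.0]
width: 0.0778
gripper_force: 20.0
```

Run:
```python
from h import *
s=st()
f=arm.grab_frame('wrist'); cv2.imwrite('pics/w2.png',f)
pp('wrist',['extractor','bay','filter_tongue_left','filter_tongue_right'])
cv2.imwrite('pics/side2.png',arm.grab_frame('side'))
pp('side',['extractor','bay','filter_handle','filter_edge_left','filter_edge_right'])
s=st()
```

```text
t 5.47 p [ 0.4054 -0.1964  0.2189] rpy [-3.142e+00 -2.000e-03 -1.400e-01] F [ 0.  -0.4 -4. ] w 0.0778 gf 20.0 q [-0.01  0.05 -0.57  0.   -0.95  1.44]
wrist extractor [([0.5302, -0.2043, -0.0013], 0.8)]
wrist bay [([0.5285, -0.2072, 0.0651], 0.66)]
wrist filter_tongue_left [([0.5078, -0.1781, 0.1366], 0.75)]
wrist filter_tongue_right [([0.4975, -0.2453, 0.1327], 0.9)]
side extractor [([0.5333, -0.2078, 0.0], 0.61)]
side bay [([0.5341, -0.207, 0.0625], 0.91)]
side filter_handle [([0.4088, -0.1911, 0.1704], 0.89)]
side filter_edge_left [([0.3319, -0.1407, 0.1473], 0.93), ([0.6275, 0.4232, -0.0026], 0.74)]
side filter_edge_right [([0.3148, -0.2275, 0.1458], 0.77)]
t 6.02 p [ 0.4059 -0.1935  0.2177] rpy [-3.142 -0.    -0.133] F [ 0.  -0.1 -3.8] w 0.0778 gf 20.0 q [-0.    0.05 -0.57 -0.   -0.95  1.44]
```

View pics/w2.png

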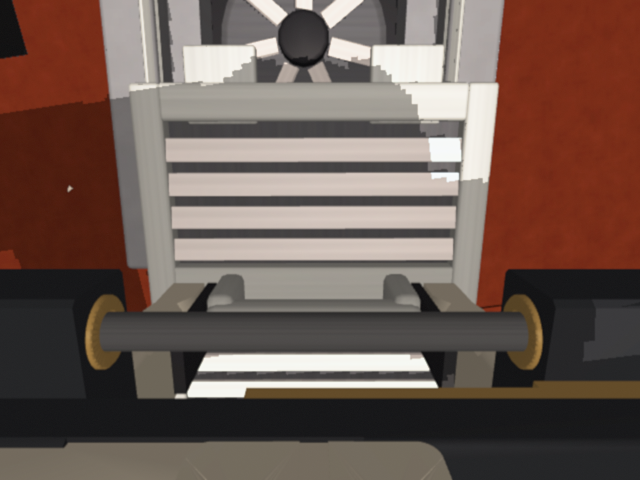

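Run:
```python
from h import *
f=cv2.imread('pics/w2.png')
for v in (2,12,25,40,60): # red->grey transitions
    r=f[v].astype(int); red=(r[:,2]>2*r[:,1]+20)
    m=~red; m=cv2.morphologyEx(m.astype(np.uint8)[None],cv2.MORPH_OPEN,np.ones((1,15),np.uint8))[0]
    xs=np.nonzero(m[60:600])[0]+60; L,Rr=xs.min(),xs.max()
    a,b=ray('wrist',L,v,.085),ray('wrist',Rr,v,.085); print(v,L,Rr,a,b,np.linalg.norm(a-b).round(3), 'yaw',round(float(np.arctan2(a[1]-b[1],a[0]-b[0])-np.pi/2),3), 'mid',(a+b)/2)
# edge points for direction
for p in ((130,85),(497,85),(152,290)): print(p,ray('wrist',*p,.146))
for p in ((184,46),(256,46),(371,46),(443,46)): print(p,ray('wrist',*p,.14))
```

```text
2 98 504 [ 0.549 -0.106  0.085] [ 0.523 -0.301  0.085] 0.197 yaw -0.133 mid [ 0.536  -0.2035  0.085 ]
12 99 503 [ 0.545 -0.106  0.085] [ 0.519 -0.301  0.085] 0.197 yaw -0.133 mid [ 0.532  -0.2035  0.085 ]
25 101 502 [ 0.539 -0.105  0.085] [ 0.513 -0.3    0.085] 0.197 yaw -0.133 mid [ 0.526  -0.2025  0.085 ]
40 102 500 [ 0.532 -0.104  0.085] [ 0.506 -0.299  0.085] 0.197 yaw -0.133 mid [ 0.519  -0.2015  0.085 ]
60 105 498 [ 0.523 -0.103  0.085] [ 0.497 -0.298  0.085] 0.197 yaw -0.133 mid [ 0.51   -0.2005  0.085 ]
(130, 85) [ 0.5   -0.137  0.146]
(497, 85) [ 0.482 -0.271  0.146]
(152, 290) [ 0.42  -0.126  0.146]
(184, 46) [ 0.512 -0.158  0.14 ]
(256, 46) [ 0.508 -0.185  0.14 ]
(371, 46) [ 0.503 -0.227  0.14 ]
(443, 46) [ 0.499 -0.254  0.14 ]
```

Emit:
move_arm([
  {"jaw":0.5,"dx":0.02,"dy":-0.002,"dz":0.005,"twist":0},
  {"jaw":0.5,"dx":0.03,"dy":-0.002,"dz":0.01,"twist":0},
  {"jaw":0.5,"dx":0.03,"dy":-0.002,"dz":0.01,"twist":0},
  {"jaw":0.5,"dx":0.018,"dy":0,"dz":0.002,"twist":0},
  {"jaw":0.5,"dx":0,"dy":0,"dz":0,"twist":0},
])

```text
t: 6.43
eef_pos: [0.5071, -0.2011, 0.1894]
ee_rot: [3.141, 0.0, -0.133]
force: [0.4, -0.4, -3.6]
width: 0.0782
gripper_force: 20.0
```

```bash
cat > look.py <<'E'
from h import *
import sys
s=st()
f=arm.grab_frame('wrist'); cv2.imwrite(f'pics/{sys.argv[1]}.png',f)
P=[]
i=arm.camera_info('wrist')
for v in range(2,100,2):
    r=f[v].astype(int); red=(r[:,2]>2*r[:,1]+20)
    m=cv2.morphologyEx((~red).astype(np.uint8)[None],cv2.MORPH_OPEN,np.ones((1,15),np.uint8))[0]
    xs=np.nonzero(m[40:620])[0]+40; P.append((v,xs.min(),xs.max()))
P=np.array(P)
for k in (1,2):
    w=np.array([ray('wrist',p[k],p[0],.085) for p in P]); l=cv2.fitLine(w[:,:2].astype(np.float32),cv2.DIST_HUBER,0,.001,.01)[:,0]
    if l[0]<0: l[:2]*=-1
    print('edge',k,P[[0,-1],k],'yaw',round(float(np.arctan2(l[1],l[0])),3),'y at x=.534',round(float(l[3]+(.534-l[2])*l[1]/l[0]),4))
for c in ('wrist','side'):
    if c=='side': arm.grab_frame('side')
    pp(c,['extractor','bay','filter_tongue_left','filter_tongue_right'])
pp('side',['filter_handle','filter_edge_left','filter_edge_right'])
E
python3 look.py w3
```

```text
t 6.43 p [ 0.5071 -0.2011  0.1894] rpy [ 3.141  0.    -0.133] F [ 0.4 -0.4 -3.6] w 0.0782 gf 20.0 q [-0.02  0.24 -0.41  0.   -0.92  1.46]
edge 1 [92 99] yaw -0.155 y at x=.534 -0.1073
edge 2 [619 545] yaw -0.157 y at x=.534 -0.3069
wrist extractor []
wrist bay []
wrist filter_tongue_left []
wrist filter_tongue_right [([0.6024, -0.2489, 0.1061], 0.69)]
side extractor [([0.535, -0.206, -0.0028], 0.95)]
side bay [([0.5329, -0.2063, 0.0649], 0.71)]
side filter_tongue_left []
side filter_tongue_right [([0.5962, -0.2489, 0.1071], 0.96)]
side filter_handle [([0.5004, -0.197, 0.1395], 0.62)]
side filter_edge_left [([0.4292, -0.1461, 0.1182], 0.64)]
side filter_edge_right [([0.4149, -0.2362, 0.1174], 0.61)]
```

View pics/w3.png

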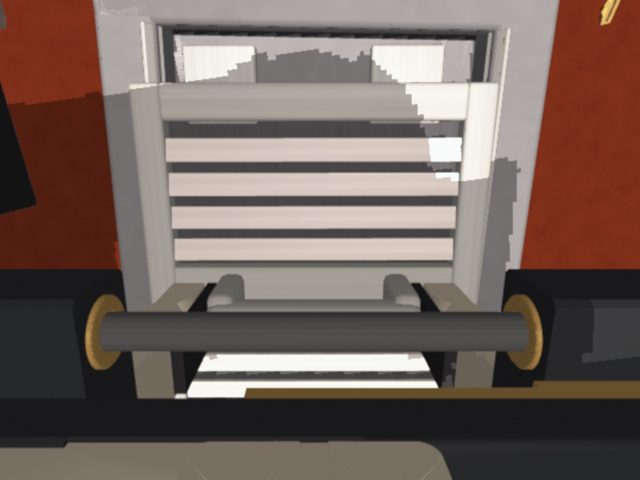

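The lip's edge shows at v≈28–34, u 165–480. The tongues at (184–256,46) and (371–443,46) are just short of it and between the bay walls at u≈148 and 505. I'll refine the yaw and the offset from these edges.

Run:
```python
from h import *
f=cv2.imread('pics/w3.png'); g=cv2.GaussianBlur(cv2.cvtColor(f,cv2.COLOR_BGR2GRAY),(3,3),0).astype(float)
def fit(pts,z):
    w=np.array([ray('wrist',u,v,z)[:2] for u,v in pts],np.float32); l=cv2.fitLine(w,cv2.DIST_HUBER,0,.001,.01)[:,0]; return l
gy=np.diff(g,axis=0)
pts=[]
for u in range(185,460,3):
    k=gy[18:42,u]; v=18+np.argmin(k); pts.append((u,v+.5))
P=np.array(pts); print(P[::12].tolist()); c=np.polyfit(P[:,0],P[:,1],1); print('lip px slope',c)
l=fit([(u,np.polyval(c,u)) for u in P[:,0]],.085); a=np.arctan2(l[1],l[0])%np.pi; print('lip yaw',round(a-np.pi/2,4),'x_pt',l[2:])
b=f.astype(int); red=(b[...,2]>2*b[...,1]+15)
for name,rows,rng,d in (('L',range(60,250,3),(60,135),1),('R',range(40,150,3),(500,570),-1)):
    p=[]
    for v in rows:
        xs=np.nonzero(red[v,rng[0]:rng[1]])[0]+rng[0]
        if len(xs): p.append((xs.max()+.5 if d>0 else xs.min()-.5,v))
    p=np.array(p); print(name,p[::10].tolist())
    l=fit(p,.085); l=l if l[0]>0 else np.r_[-l[:2],l[2:]]
    print(name,'yaw',round(float(np.arctan2(l[1],l[0])),3),'y@.534',round(float(l[3]+(.534-l[2])*l[1]/l[0]),4))
```

```text
[[185.0, 23.5], [221.0, 24.5], [257.0, 25.5], [293.0, 26.5], [329.0, 26.5], [365.0, 27.5], [401.0, 28.5], [437.0, 28.5]]
lip px slope [1.83997863e-02 2.05953383e+01]
lip yaw -0.1509 x_pt [ 0.6157065  -0.21877174]
L [[97.5, 60.0], [100.5, 90.0], [103.5, 120.0], [107.5, 150.0], [110.5, 180.0], [113.5, 210.0], [116.5, 240.0]]
L yaw -0.151 y@.534 -0.107
R [[554.5, 40.0], [549.5, 70.0], [545.5, 100.0], [540.5, 130.0]]
R yaw -0.153 y@.534 -0.3086
```

Run:
```python
from h import *
e=np.array([np.cos(-.151),np.sin(-.151)]); n=np.array([-e[1],e[0]])
m=np.array([.534,-.2078])
s=st()
for nm,ps,z in (('panel far',((130,85),(497,85)),.116),('tongues',((184,46),(443,46)),.111)):
    w=[ray('wrist',*p,z)[:2] for p in ps]; c=(w[0]+w[1])/2
    print(nm,w,'width',np.linalg.norm(w[0]-w[1]).round(4),'lat',((c-m)@n).round(4),'along from lip',((c-[.6157,-.2188])@e).round(4))
t=s['eef_pos'][:2]; print('tcp lat',((t-m)@n).round(4))
```

```text
t 7.08 p [ 0.5036 -0.2011  0.1909] rpy [-3.142 -0.    -0.134] F [ 0.4  0.  -4. ] w 0.0779 gf 20.0 q [-0.02  0.23 -0.42 -0.   -0.92  1.45]
panel far [array([ 0.599, -0.143]), array([ 0.58, -0.28])] width 0.1383 lat 0.0047 along from lip -0.027
tongues [array([ 0.61 , -0.165]), array([ 0.597, -0.262])] width 0.0979 lat 0.0048 along from lip -0.0129
tcp lat 0.002
```

Emit:
move_arm([
  {"jaw":0.5,"dx":0.009,"dy":0.003,"dz":0,"twist":0.018},
  {"jaw":0.5,"dx":0,"dy":0,"dz":0.008,"twist":0},
  {"jaw":0.5,"dx":0,"dy":0,"dz":0.007,"twist":0},
  {"jaw":0.5,"dx":0,"dy":0,"dz":0.004,"twist":0},
  {"jaw":0.5,"dx":0,"dy":0,"dz":0.003,"twist":0},
  {"jaw":0.5,"dx":0,"dy":0,"dz":0.003,"twist":0},
  {"jaw":0.5,"dx":0,"dy":0,"dz":0.003,"twist":0},
])

```text
t: 7.67
eef_pos: [0.5131, -0.2054, 0.163]
ee_rot: [3.141, -0.002, -0.152]
force: [2.5, -0.2, 1.5]
width: 0.078
gripper_force: 20.0
```

```bash
cat > chk.py <<'E'
from h import *
import sys
O=np.array([float(a) for a in sys.argv[2:4]]) if len(sys.argv)>3 else np.array([.533,-.2065])
e=np.array([np.cos(-.151),np.sin(-.151)]); n=np.array([-e[1],e[0]])
s=st(); d=s['eef_pos'][:2]-O; print('tcp in extr',(d@e).round(4),(d@n).round(4))
for c in ('side','wrist'):
    f=arm.grab_frame(c); cv2.imwrite(f'pics/{sys.argv[1]}_{c}.png',f)
    for k in ('filter_handle','filter_tongue_left','filter_tongue_right','filter_edge_left','filter_edge_right'):
        r=arm.pinpoint(c,k)
        if r:
            p=np.array(r[0]['position']); d=p[:2]-O; print(c,k,'extr',(d@e).round(4),(d@n).round(4),p[2].round(4),round(r[0]['score'],2))
E
python3 chk.py c1
```

```text
t 7.67 p [ 0.5131 -0.2054  0.163 ] rpy [ 3.141e+00 -2.000e-03 -1.520e-01] F [ 2.5 -0.2  1.5] w 0.078 gf 20.0 q [-0.03  0.28 -0.43  0.   -0.86  1.44]
tcp in extr -0.0198 -0.0019
side filter_handle extr -0.0187 0.0007 0.1116 0.85
side filter_edge_left extr -0.1022 0.0385 0.1031 0.9
side filter_edge_right extr -0.1081 -0.0504 0.1016 0.95
wrist filter_handle extr -0.0187 -0.0016 0.1149 0.56
wrist filter_tongue_left extr 0.0728 0.0284 0.0629 0.9
wrist filter_tongue_right extr 0.0717 -0.0351 0.0648 0.95
```

View pics/c1_wrist.png

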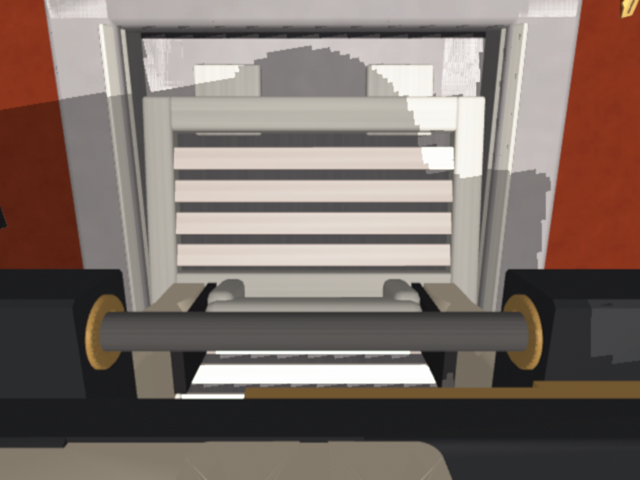

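The tilt is as intended. The tongues at (197–260,66) and (367–432,66) rest just short of the lip edge at v≈35, and the panel (145–484) is centred in the bay. Next I push forward.

Emit:
move_arm([
  {"jaw":0.5,"dx":0.003,"dy":0,"dz":0.001,"twist":0},
  {"jaw":0.5,"dx":0.004,"dy":0,"dz":0.001,"twist":0},
  {"jaw":0.5,"dx":0.004,"dy":0,"dz":0,"twist":0},
  {"jaw":0.5,"dx":0.004,"dy":0,"dz":0,"twist":0},
])

```text
t: 8.6
eef_pos: [0.525, -0.2076, 0.1604]
ee_rot: [3.141, 0.004, -0.153]
force: [-3.6, 0.4, 1.4]
width: 0.0779
gripper_force: 20.0
```

Emit:
move_arm([
  {"jaw":0.5,"dx":0.003,"dy":0,"dz":0.001,"twist":0},
  {"jaw":0.5,"dx":0.003,"dy":0,"dz":0,"twist":0},
  {"jaw":0.5,"dx":0,"dy":0,"dz":0,"twist":0},
])

```text
t: 8.85
eef_pos: [0.5314, -0.2087, 0.1596]
ee_rot: [3.141, 0.004, -0.153]
force: [-7.5, 0.9, 8.3]
width: 0.0777
gripper_force: 20.0
```

```bash
python3 chk.py c2
```

```text
t 8.85 p [ 0.5314 -0.2087  0.1596] rpy [ 3.141  0.004 -0.153] F [-7.5  0.9  8.3] w 0.0777 gf 20.0 q [-0.03  0.31 -0.39  0.   -0.87  1.45]
tcp in extr -0.0012 -0.0024
side filter_handle extr -0.0025 0.0009 0.1079 0.66
side filter_edge_left extr -0.0818 0.0426 0.1004 0.98
side filter_edge_right extr -0.0907 -0.0487 0.0986 0.65
wrist filter_handle extr 0.0004 -0.0026 0.1119 0.81
```

Emit:
move_arm([
  {"jaw":0.5,"dx":0.002,"dy":0,"dz":-0.001,"twist":0},
  {"jaw":0.5,"dx":0.003,"dy":0,"dz":0,"twist":0},
  {"jaw":0.5,"dx":0,"dy":0,"dz":0,"twist":0},
])

```text
t: 9.7
eef_pos: [0.5365, -0.2092, 0.1596]
ee_rot: [3.141, 0.004, -0.153]
force: [-6.0, -0.4, -0.9]
width: 0.0782
gripper_force: 20.0
```

```bash
python3 chk.py c3
python3 - <<'E'
import cv2,numpy as np
a=cv2.imread('pics/c3_wrist.png')[:330,60:580]; b=cv2.imread('pics/c3_side.png')[130:230,260:370]
cv2.imwrite('pics/c3v.png',np.hstack([cv2.resize(a,(440,280)),cv2.resize(b,(308,280))]))
E
```

```text
t 9.7 p [ 0.5365 -0.2092  0.1596] rpy [ 3.141  0.004 -0.153] F [-6.  -0.4 -0.9] w 0.0782 gf 20.0 q [-0.03  0.32 -0.38 -0.   -0.88  1.45]
tcp in extr 0.0039 -0.0022
side filter_handle extr 0.0023 0.0042 0.1107 0.61
side filter_edge_left extr -0.0802 0.0399 0.1012 0.95
wrist filter_handle extr 0.0068 -0.0024 0.1128 0.77
```

View pics/c3v.png

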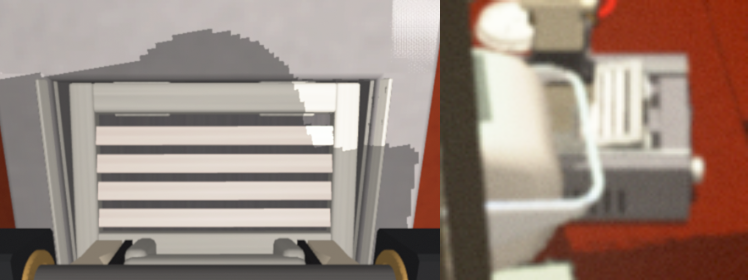

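Both tongues have gone under the lip, and the panel's far edge lies against it at v≈80 in the crop. I'll release, retreat behind the handle, close the jaw and press the near edge.

Emit:
move_arm([
  {"jaw":1,"dx":0,"dy":0,"dz":0,"twist":0},
  {"jaw":1,"dx":0,"dy":0,"dz":0,"twist":0},
  {"jaw":1,"dx":0,"dy":0,"dz":0,"twist":0},
  {"jaw":1,"dx":0,"dy":0,"dz":-0.01,"twist":0},
  {"jaw":1,"dx":0,"dy":0,"dz":-0.03,"twist":0},
  {"jaw":1,"dx":0,"dy":0,"dz":-0.03,"twist":0},
  {"jaw":1,"dx":0,"dy":0,"dz":0,"twist":0},
])

```text
t: 10.88
eef_pos: [0.5411, -0.21, 0.2378]
ee_rot: [3.141, -0.01, -0.151]
force: [1.4, 0.1, 1.0]
width: 0.0874
gripper_force: 0.0
```

```bash
python3 chk.py c4
```

```text
t 10.88 p [ 0.5411 -0.21    0.2378] rpy [ 3.141 -0.01  -0.151] F [1.4 0.1 1. ] w 0.0874 gf 0.0 q [-0.03  0.24 -0.29  0.   -1.03  1.45]
tcp in extr 0.0085 -0.0023
side filter_handle extr 0.0013 0.0006 0.1066 0.8
side filter_edge_left extr -0.0772 0.044 0.0947 0.79
side filter_edge_right extr -0.0854 -0.0462 0.0917 0.73
wrist filter_handle extr 0.0058 -0.0001 0.1102 0.89
wrist filter_edge_left extr -0.0794 0.0439 0.0954 0.58
wrist filter_edge_right extr -0.0844 -0.0481 0.0852 0.58
```

Emit:
move_arm([
  {"jaw":-1,"dx":-0.02,"dy":0,"dz":0,"twist":0},
  {"jaw":-1,"dx":-0.03,"dy":-0.001,"dz":0,"twist":0},
  {"jaw":-1,"dx":-0.032,"dy":-0.001,"dz":0,"twist":0},
  {"jaw":-1,"dx":0,"dy":0,"dz":0.02,"twist":0},
  {"jaw":-1,"dx":0,"dy":0,"dz":0.025,"twist":0},
  {"jaw":-1,"dx":0,"dy":0,"dz":0.015,"twist":0},
  {"jaw":-1,"dx":0,"dy":0,"dz":0,"twist":0},
])

```text
t: 12.07
eef_pos: [0.4552, -0.1945, 0.168]
ee_rot: [-3.142, 0.005, -0.153]
force: [0.3, -0.1, 0.7]
width: 0.0464
gripper_force: 0.0
```

```bash
python3 chk.py c5; cp pics/c5_wrist.png pics/v.png
```

```text
t 12.07 p [ 0.4552 -0.1945  0.168 ] rpy [-3.142  0.005 -0.153] F [ 0.3 -0.1  0.7] w 0.0464 gf 0.0 q [-0.01  0.19 -0.54 -0.   -0.85  1.43]
tcp in extr -0.0787 0.0001
side filter_handle extr 0.003 -0.0006 0.1053 0.63
side filter_tongue_left extr 0.0555 0.4787 -0.0013 0.59
side filter_tongue_right extr 0.0028 0.0036 0.1047 0.38
side filter_edge_left extr -0.0773 0.0411 0.0939 0.86
side filter_edge_right extr -0.0844 -0.0492 0.0949 0.78
wrist filter_handle extr 0.0042 -0.0014 0.1103 0.76
```

View pics/c5_wrist.png

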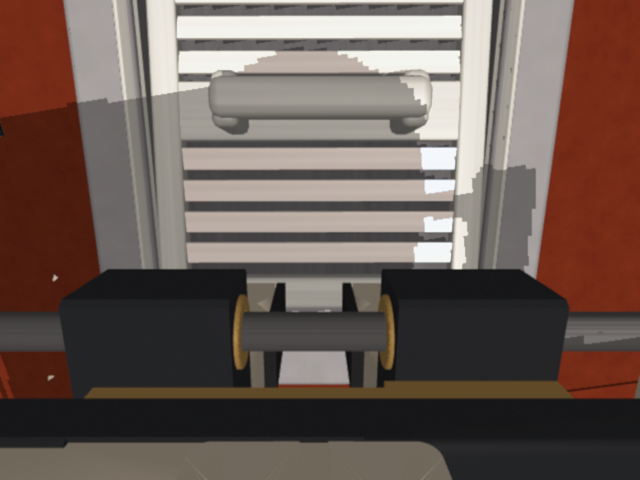

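The filter is still in place, with its bar at (210–430,97) and its body centred in the bay. The fingers are not fully shut yet and stand about 5 mm too near the edge, so I'll correct that and then press.

Emit:
move_arm([
  {"jaw":-1,"dx":0.003,"dy":0,"dz":0,"twist":0},
  {"jaw":-1,"dx":0.003,"dy":0,"dz":0,"twist":0},
  {"jaw":-1,"dx":0,"dy":0,"dz":0,"twist":0},
  {"jaw":-1,"dx":0,"dy":0,"dz":0,"twist":0},
  {"jaw":-1,"dx":0,"dy":0,"dz":0,"twist":0},
  {"jaw":-1,"dx":0,"dy":0,"dz":0,"twist":0},
  {"jaw":-1,"dx":0,"dy":0,"dz":0.004,"twist":0},
  {"jaw":-1,"dx":0,"dy":0,"dz":0.004,"twist":0},
  {"jaw":-1,"dx":0,"dy":0,"dz":0.004,"twist":0},
])

```text
t: 13.42
eef_pos: [0.4629, -0.1957, 0.1582]
ee_rot: [-3.142, 0.0, -0.152]
force: [0.4, -0.0, -0.6]
width: 0.0006
gripper_force: 0.0
```

Emit:
move_arm([
  {"jaw":-1,"dx":0,"dy":0,"dz":0.003,"twist":0},
  {"jaw":-1,"dx":0,"dy":0,"dz":0.003,"twist":0},
  {"jaw":-1,"dx":0,"dy":0,"dz":0.003,"twist":0},
])

```text
t: 13.67
eef_pos: [0.463, -0.196, 0.1506]
ee_rot: [3.141, 0.0, -0.152]
force: [-3.1, -1.3, 5.8]
width: 0.0005
gripper_force: 2.2
```

Emit:
move_arm([
  {"jaw":-1,"dx":0,"dy":0,"dz":0.003,"twist":0},
  {"jaw":-1,"dx":0,"dy":0,"dz":0.003,"twist":0},
  {"jaw":-1,"dx":0,"dy":0,"dz":0,"twist":0},
])

```text
t: 13.92
eef_pos: [0.4629, -0.1958, 0.143]
ee_rot: [3.141, 0.001, -0.152]
force: [-0.1, -0.3, -0.1]
width: 0.0003
gripper_force: 0.0
```

Emit:
move_arm([
  {"jaw":-1,"dx":0,"dy":0,"dz":0.003,"twist":0},
  {"jaw":-1,"dx":0,"dy":0,"dz":0.003,"twist":0},
  {"jaw":-1,"dx":0,"dy":0,"dz":0.002,"twist":0},
  {"jaw":-1,"dx":0,"dy":0,"dz":0,"twist":0},
])

```text
t: 14.25
eef_pos: [0.4632, -0.1957, 0.1376]
ee_rot: [3.141, -0.0, -0.151]
force: [-9.1, 4.9, 27.3]
width: 0.0001
gripper_force: 13.8
```

```bash
python3 chk.py c6
```

```text
t 14.25 p [ 0.4632 -0.1957  0.1376] rpy [ 3.141 -0.    -0.151] F [-9.1  4.9 27.3] w 0.0001 gf 13.8 q [-0.01  0.24 -0.56  0.   -0.77  1.43]
tcp in extr -0.0706 0.0002
side filter_handle extr -0.0005 -0.0001 0.093 0.6
side filter_edge_left extr -0.08 0.0423 0.072 0.7
wrist filter_edge_right extr 0.0024 -0.0032 0.0996 0.53
```

Emit:
move_arm([
  {"jaw":-1,"dx":0,"dy":0,"dz":-0.01,"twist":0},
  {"jaw":-1,"dx":0,"dy":0,"dz":-0.03,"twist":0},
  {"jaw":-1,"dx":-0.02,"dy":0,"dz":-0.03,"twist":0},
  {"jaw":-1,"dx":-0.025,"dy":0,"dz":-0.03,"twist":0},
  {"jaw":-1,"dx":-0.02,"dy":0,"dz":-0.02,"twist":0},
  {"jaw":-1,"dx":0,"dy":0,"dz":0,"twist":0},
])

```text
t: 15.35
eef_pos: [0.3976, -0.1857, 0.2597]
ee_rot: [-3.141, -0.006, -0.152]
force: [0.1, -0.2, -0.6]
width: 0.0005
gripper_force: 0.0
```

```bash
python3 chk.py c7; python3 chk.py c7b
python3 - <<'E'
from h import *
pp('side',['mug_b','dish_soap','dish_brush'])
E
```

```text
t 15.35 p [ 0.3976 -0.1857  0.2597] rpy [-3.141 -0.006 -0.152] F [ 0.1 -0.2 -0.6] w 0.0005 gf 0.0 q [ 0.02 -0.02 -0.53  0.   -1.05  1.4 ]
tcp in extr -0.137 0.0002
side filter_handle extr -0.0022 0.0004 0.0939 0.75
side filter_edge_left extr -0.0801 0.042 0.0707 0.93
side filter_edge_right extr -0.0863 -0.0475 0.0716 0.86
wrist filter_handle extr 0.001 -0.0022 0.1004 0.58
wrist filter_edge_left extr -0.0779 0.045 0.0737 0.91
wrist filter_edge_right extr -0.0887 -0.048 0.0657 0.81
t 15.95 p [ 0.3989 -0.1859  0.2552] rpy [ 3.141e+00  1.000e-03 -1.520e-01] F [ 0.2  0.6 -0.9] w 0.0006 gf 0.0 q [ 0.01 -0.01 -0.53  0.   -1.05  1.4 ]
tcp in extr -0.1357 0.0002
side filter_handle extr 0.0011 0.0024 0.0945 0.76
side filter_edge_left extr -0.0813 0.0437 0.0762 0.7
side filter_edge_right extr -0.0885 -0.0475 0.074 0.85
wrist filter_handle extr 0.0025 -0.0009 0.0977 0.75
wrist filter_edge_left extr -0.0817 0.0397 0.0736 0.88
wrist filter_edge_right extr -0.0847 -0.0477 0.0661 0.68
side mug_b [([0.6558, 0.2564, -0.0005], 0.7)]
side dish_soap [([0.6301, 0.4215, -0.0017], 0.84)]
side dish_brush [([0.4431, 0.5158, -0.0026], 0.79), ([0.4438, -0.2432, 0.0717], 0.19)]
```

View pics/c7_wrist.png

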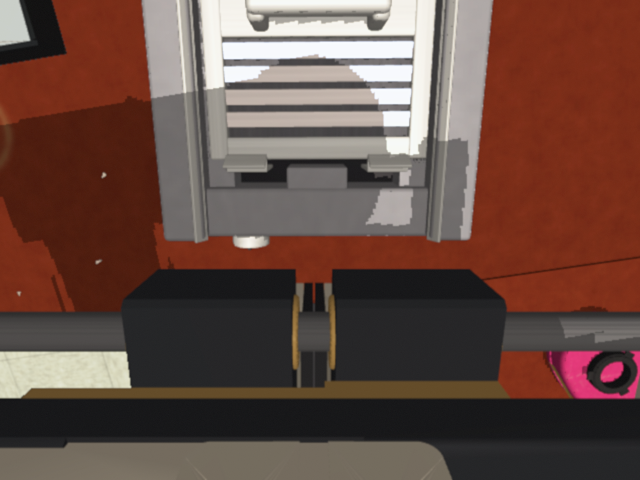

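Both clips, at (247,162) and (390,162), overlap the panel's near edge symmetrically. The panel lies flat, its edge points read about 72 mm, and the bystanders have not moved. I'm handing in the job.

```bash
python3 -c "
from station import arm
print(arm.job_done())"
```

```text
the job is handed in; nothing more can be done
None
```

The filter is seated flat in the bay, handle up, with its tongues under the lip and both clips over its near edge. The mug, soap bottle and brush have not moved, and the job was handed in at about 16 s; no verdict came back.

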